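Shake test of three gearmotors

ROBOT

A 7-joint arm with a two-finger parallel gripper is mounted at the origin on the work surface. World frame = base frame: x ahead of the robot, y to its left, z up, the work surface at z = 0. Lengths are in mm, angles in rad, forces in N, time in s.
With the tool pointing down it reaches from about 425 to 950 mm from the base axis. Payload 4.7 kg.
Tool frame: the origin (TCP) lies between the finger pads; the fingertips stand 19 mm ahead of it and the grasp point (between the pads) is the TCP; z points along the fingers, y is the line along which they close (so a half turn about z gives the same grasp; the last joint's range is limited). The gripper opens to 87 mm and grips with 3 to 60 N. Pads are 19 mm wide; open, the fingers measure 117 mm over their backs; the gripper's body (75 mm by 190 mm) begins 51 mm behind the grasp point.
Start: joints at [1.136, 0.469, -0.049, 1.532, 0.024, 1.141, -0.082], TCP at [266.507, -620.181, 217.073] pointing down, gripper open.
Joint ranges: [-2.59, 2.59], [-0.33, 1.99], [-1.39, 1.29], [0.1, 2.45], [-1.04, 4.18], [0.21, 1.99], [-2.66, 2.66]. Speed limits (rad/s): [2.57, 2.57, 3.14, 3.14, 3.14, 3.14, 3.14].

INTERFACE

Orientations are given as a unit quaternion [x, y, z, w].
In Python, from plant import manip gives the robot as it stands.
- The arm moves only by the tool jog_arm, never from a script. Its argument "targets" is text: rows parted by semicolons, each of 6 numbers parted by spaces: the shift along the tool's x, y, z in mm, then the turn, a rotation vector about the tool's x, y, z in degrees. In form: x y z wx wy wz; .... A call has 1 to 10 rows; each row shifts and turns the commanded pose from where the row before left it, along the tool's axes as they then stand; what a row does not reach is not made up. A row lasts 1/12 s, in which the tool goes at most 41.7 mm and 7.16 degrees, less where a joint would pass 70% of its speed; a pose out of reach is approached as far as the arm can. A call with a gripper value outside its range is refused whole. "grip" is the closure in counts, from 0 (fully open) to 255 (shut), set as the call begins (left out, the last holds). The fingers move at their own pace and stop on an object; "grip_force" is the grip in N (left out, the last holds). Time passes only in rows, so rows that do not move let the fingers close. It gives the time, the measured TCP pose, the force, the opening and the grip force at its end, in the units of the state.
- manip.observe(): the state, without advancing time (a new reading comes with each control period).
- manip.snapshot(name): name is "scene" or "top"; returns the picture (400x640x3 uint8, blue, green, red); there is no depth.
- manip.camera_params(name): a dict with "K" (3x3 intrinsics, pixels), "rvec" (rotation vector, rad) and "tvec" (3), from world to camera coordinates, as OpenCV has them. Camera axes: x right, y down, z forward; pixel columns grow to the right and rows downward; lengths in mm; the calibration is good to about 2 mm. A picture is of the moment at which its call begins. camera_params takes no time and is no camera call.
- manip.job_done(): hands the job in; it is judged then, once.
Trained networks look in the newest picture that a camera, given by its name, has taken for a name from the list of things; names that differ only in an ending like _2 or _b are one class to them, and where a whole thing is asked for, a point or a joint stands for the part that bears it (a point fixed in the world has none). Each returns a list of dicts, best first, with "score" (0 to 1); they miss things now and then, are a little off and sometimes report something else, mostly with a low value. They report only what shows in the picture. A call takes as long as a camera call. They do not tell look-alikes from the thing itself.
- manip.recognise(camera, target): "box" ([left, top, right, bottom] in pixels, round what is visible of it).
- manip.silhouettes(camera, target): "mask" (400x640 bool, what is visible of it) and "box" ([left, top, right, bottom] in pixels, round what is visible of it).
The state is a dict: "time_s": time; "joint_positions": joint angles; "dq": joint speeds; "joint_torque": joint torques, N m; "ee_pos": TCP position; "orientation": TCP orientation; "contact_force": force on the tool from outside, world axes, zero at the start; "torque": the same for the moment, N m; "grip_width": finger opening in mm; "grip_force": force on a finger pad.
Only numpy, scipy, OpenCV 4.12 (cv2) and the standard library are available. Lean on these libraries where they do the work, as an engineer would, in place of code of your own. Each camera call takes 0.05 s, during which the arm holds its last target. There are 200 camera calls.

TASK

One of the three sealed gearmotors in the tray has a gear wheel loose inside it. Going along the row from the robot's left to its right, lift each motor clear of the tray, give it a brisk shake to find out whether it rattles, and stand the good ones back upright where they stood. Then take the one that rattles and finish while holding it, upright and still, straight in front of the code reader's window at about a hand's width, and leave the other things on the bench alone.

Things in the scene. Friction and masses are not known exactly. Their poses are not given: they have to be found in the camera images.
- motor_left: left one (largest y) of three like gearmotors, 0.57 to 0.73 kg. Origin: can axis, underside; z up the can. Black case 38 high: round drum, 90 diameter, round the origin, and a 54 hub centred 66 along its own -x. Steel can, 50 diameter (53 at the bead at its foot), from z 38 to 113, boss 19 wide up to z 121. Take it by the upper part of the can; 50 N of grip holds it well.
- motor_middle: middle one, same form and axes as motor_left. In just one of the three, any of them, a 190 g gear wheel lies loose in the drum: it slides almost without friction, up to 44 mm from side to side in any level direction, and knocks on the wall when the motor is swung sideways (1 m/s2 or more) or tipped by over 6 degrees; levelled gently, it stays where it slid to.
- motor_right: right one, same form and axes as motor_left. In the two good ones a gear set of the same 190 g sits fixed (1 mm of play at most). Weight does not tell them apart (the housings differ by up to 0.16 kg); the knocks do (short kicks of some newtons), and so does the weight moving over when the motor is tipped one way and then the other (0.08 Nm between the two).
- can_left (a point): point on the axis of the left motor's can, 64 above the underside: middle of the band where the rating plate is (what the reader looks at)
- can_middle (a point): point on the axis of the middle motor's can, 64 above the underside: middle of the band where the rating plate is (what the reader looks at)
- can_right (a point): point on the axis of the right motor's can, 64 above the underside: middle of the band where the rating plate is (what the reader looks at)
- tray: low steel tray with plywood edges, 240 (x) by 460 (y), floor 4 thick, edges 18 high and 4 thick; origin at the centre of its underside; it does not move. The motors stand on its floor, in a row along its y, cans about 130 apart, hubs towards the robot.
- reader: code reader on a foot and post at the far side of the bench, fixed; origin on the bench below its front face; front looks along its own -x (roughly at the robot). Foot 110 wide from x = -25 to +65, 10 high; head 66 wide, 46 high, from x = 2 to 60, its middle 220 above the bench, so its top is at 243.
- window (a point): centre of the reader's dark window, in its front face, 220 above the bench; axes as the reader's. It reads what is 50 to 160 straight in front of the window (along its -x), best at about 100.
- calculator: desk calculator, 145 by 105 by 16, lying flat; leave it alone; origin under its centre
- tape_roll: roll of black tape, 68 diameter, 18 high; leave it alone; origin under its centre
- screwdriver: screwdriver about 200 long lying on the bench, handle to its -x, shank along its x; leave it alone
- screw_pot: small white pot, 70 diameter, 45 high; leave it alone; origin under its centre
Mind the look-alikes: they are no part of the job. Leave any green look-alike of the motor_right alone.

How it is judged (in metres and radians):
On the way, in this order (a step that is already met when the one before it is completed fails the run):
1. the left motor is held clear of the tray, for the moment still (height (world z) of motor_left above 0.03 m and contact force between motor_left and the fingers above 1 N and linear speed of motor_left below 0.06 m/s and angular speed of motor_left below 0.4 rad/s).
2. the left motor is swung briskly there (faster than 0.12 m/s or 0.8 rad/s) (height (world z) of motor_left above 0.03 m and contact force between motor_left and the fingers above 1 N and (linear speed of motor_left above 0.12 m/s or angular speed of motor_left above 0.8 rad/s)).
3. the left motor is brought up short, still held clear (slower than 0.06 m/s and 0.4 rad/s): it has been shaken (all of step 1).
4. the middle motor is held clear of the tray, for the moment still (height (world z) of motor_middle above 0.03 m and contact force between motor_middle and the fingers above 1 N and linear speed of motor_middle below 0.06 m/s and angular speed of motor_middle below 0.4 rad/s).
5. the middle motor is swung briskly there (faster than 0.12 m/s or 0.8 rad/s) (height (world z) of motor_middle above 0.03 m and contact force between motor_middle and the fingers above 1 N and (linear speed of motor_middle above 0.12 m/s or angular speed of motor_middle above 0.8 rad/s)).
6. the middle motor is brought up short, still held clear (slower than 0.06 m/s and 0.4 rad/s): it has been shaken (all of step 4).
7. the right motor is held clear of the tray, for the moment still (height (world z) of motor_right above 0.03 m and contact force between motor_right and the fingers above 1 N and linear speed of motor_right below 0.06 m/s and angular speed of motor_right below 0.4 rad/s).
8. the right motor is swung briskly there (faster than 0.12 m/s or 0.8 rad/s) (height (world z) of motor_right above 0.03 m and contact force between motor_right and the fingers above 1 N and (linear speed of motor_right above 0.12 m/s or angular speed of motor_right above 0.8 rad/s)).
9. the right motor is brought up short, still held clear (slower than 0.06 m/s and 0.4 rad/s): it has been shaken (all of step 7).
At the end, for the whole second after the job is handed in: The motor with the loose gear is held by the fingers alone, still, upright within 11 degrees, its can 50 to 160 mm before the window and within 35 mm of its middle sideways and in height; the other two stand upright, let go, at rest, within 30 mm of where they stood (((distance between motor_left and gear_loose below 0.06 m and x of can_left in the frame of window between -0.16 and -0.05 m and y of can_left in the frame of window between -0.035 and 0.035 m and z of can_left in the frame of window between -0.035 and 0.035 m and angle between motor_left's own z axis and vertical below 0.2 rad and linear speed of motor_left below 0.02 m/s and height (world z) of motor_left above 0.04 m and contact force between the fingers and motor_left above 2 N and contact force between motor_left and reader below 0.1 N and contact force between motor_left and tray below 0.1 N and contact force between motor_left and bench below 0.1 N and (distance of motor_middle from where it was at the start of the episode below 0.03 m and angle between motor_middle's own z axis and vertical below 0.1 rad and linear speed of motor_middle below 0.02 m/s and contact force between the fingers and motor_middle below 0.1 N) and (distance of motor_right from where it was at the start of the episode below 0.03 m and angle between motor_right's own z axis and vertical below 0.1 rad and linear speed of motor_right below 0.02 m/s and contact force between the fingers and motor_right below 0.1 N)) or (distance between motor_middle and gear_loose below 0.06 m and x of can_middle in the frame of window between -0.16 and -0.05 m and y of can_middle in the frame of window between -0.035 and 0.035 m and z of can_middle in the frame of window between -0.035 and 0.035 m and angle between motor_middle's own z axis and vertical below 0.2 rad and linear speed of motor_middle below 0.02 m/s and height (world z) of motor_middle above 0.04 m and contact force between the fingers and motor_middle above 2 N and contact force between motor_middle and reader below 0.1 N and contact force between motor_middle and tray below 0.1 N and contact force between motor_middle and bench below 0.1 N and (distance of motor_left from where it was at the start of the episode below 0.03 m and angle between motor_left's own z axis and vertical below 0.1 rad and linear speed of motor_left below 0.02 m/s and contact force between the fingers and motor_left below 0.1 N) and (distance of motor_right from where it was at the start of the episode below 0.03 m and angle between motor_right's own z axis and vertical below 0.1 rad and linear speed of motor_right below 0.02 m/s and contact force between the fingers and motor_right below 0.1 N)) or (distance between motor_right and gear_loose below 0.06 m and x of can_right in the frame of window between -0.16 and -0.05 m and y of can_right in the frame of window between -0.035 and 0.035 m and z of can_right in the frame of window between -0.035 and 0.035 m and angle between motor_right's own z axis and vertical below 0.2 rad and linear speed of motor_right below 0.02 m/s and height (world z) of motor_right above 0.04 m and contact force between the fingers and motor_right above 2 N and contact force between motor_right and reader below 0.1 N and contact force between motor_right and tray below 0.1 N and contact force between motor_right and bench below 0.1 N and (distance of motor_left from where it was at the start of the episode below 0.03 m and angle between motor_left's own z axis and vertical below 0.1 rad and linear speed of motor_left below 0.02 m/s and contact force between the fingers and motor_left below 0.1 N) and (distance of motor_middle from where it was at the start of the episode below 0.03 m and angle between motor_middle's own z axis and vertical below 0.1 rad and linear speed of motor_middle below 0.02 m/s and contact force between the fingers and motor_middle below 0.1 N)))); the arm keeps its last pose, push and grip.
It fails at once if a motor is dropped on its side or turned over (tilted past 70 degrees) (angle between any of motor_left, motor_middle, motor_right's own z axis and vertical above 1.22 rad).
It fails at once if one of the other things on the bench is shoved by more than 30 mm (distance of any of calculator, tape_roll, screwdriver, screw_pot from where it was at the start of the episode above 0.03 m).
It also fails if it takes over 72 s, if anything falls off the work surface, if the arm or the gripper's body presses on something with over 40 N, if the wrist force passes 120 N, or if a joint passes its speed limit or range.

## Working session

There is one attempt and no reset: what is moved stays moved. The work goes in short steps, Python scripts to look and compute and a tool call to move; the robot and the scene stay as the last step left them, time stands still between calls to the robot, and variables do not carry over. Pictures are saved under pics/ and viewed, at most 10 in all, crops included, and the job is handed in when it is done.

Besides the shell and the picture viewer there is one more tool, called after "Request:" as name(argument=value, ...), one argument or row to a line, values as JSON. jog_arm: Moves the arm, as the interface text tells. Its arguments: {"type":"object","properties":{"targets":{"type":"string"},"grip":{"type":"number"},"grip_force":{"type":"number"}},"required":["targets"]}

```bash
ls; mkdir -p pics
python3 - <<'E'
from plant import manip
import cv2,numpy as np
a=manip.snapshot("scene");b=manip.snapshot("top")
cv2.imwrite("pics/s.png",a);cv2.imwrite("pics/t.png",b)
for c in("scene","top"):
    print(c,{k:np.round(v,3).tolist() for k,v in manip.camera_params(c).items()})
    for t in("motor_left","tray","reader","window"):
        print(t,[(round(d["score"],2),np.round(d["box"]).tolist()) for d in manip.recognise(c,t)][:6])
print(manip.observe())
E
```

```text
pics
scene {'K': [[474.218, 0.0, 317.436], [0.0, 474.218, 198.914], [0.0, 0.0, 1.0]], 'rvec': [0.645, 2.641, -1.157], 'tvec': [444.242, -42.751, 1529.121]}
motor_left [(0.8, [327.0, 223.0, 371.0, 266.0])]
tray [(0.87, [251.0, 169.0, 410.0, 296.0]), (0.29, [390.0, 328.0, 464.0, 400.0])]
reader [(0.54, [217.0, 159.0, 240.0, 186.0])]
window [(0.78, [181.0, 208.0, 248.0, 308.0])]
top {'K': [[386.005, 0.0, 319.478], [0.0, 386.005, 205.337], [0.0, 0.0, 1.0]], 'rvec': [2.119, -2.098, 0.183], 'tvec': [16.304, 514.766, 1221.263]}
motor_left [(0.93, [284.0, 210.0, 312.0, 249.0]), (0.53, [206.0, 164.0, 225.0, 184.0]), (0.5, [425.0, 160.0, 448.0, 180.0])]
tray [(0.94, [268.0, 182.0, 411.0, 269.0])]
reader [(0.76, [304.0, 83.0, 333.0, 143.0])]
window [(0.8, [302.0, 86.0, 333.0, 145.0]), (0.46, [324.0, 205.0, 351.0, 245.0])]
{'time_s': 0.5, 'joint_positions': array([ 1.13607717,  0.46863483, -0.04858941,  1.53255373,  0.02411603,
        1.14098818, -0.08232263]), 'dq': array([-0.00109821,  0.00096761,  0.00048277, -0.00065479,  0.0006312 ,
       -0.00138702,  0.00061686]), 'joint_torque': array([-1.07064756e-03, -5.07361186e+01, -8.07227008e-02, -2.36223686e+01,
       -6.10841392e-02,  3.19580000e-02,  3.49543097e-05]), 'ee_pos': array([ 266.49994548, -620.15749749,  217.02653072]), 'orientation': array([ 9.79485823e-01,  2.01513082e-01,  8.54108823e-06, -1.47452443e-06]), 'contact_force': array([ 0.24158886,  0.45414003, -0.20957452]), 'torque': array([-0.02692678, -0.02295476,  0.03726552]), 'grip_force': 0.0, 'grip_width': 86.85457134430976}
```

Run:
```python
import cv2
b=cv2.imread("pics/t.png");cv2.imwrite("pics/t1.png",cv2.resize(b[60:310,170:490],None,fx=2.4,fy=2.4,interpolation=cv2.INTER_CUBIC))
```

```text
(no output)
```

View pics/t1.png

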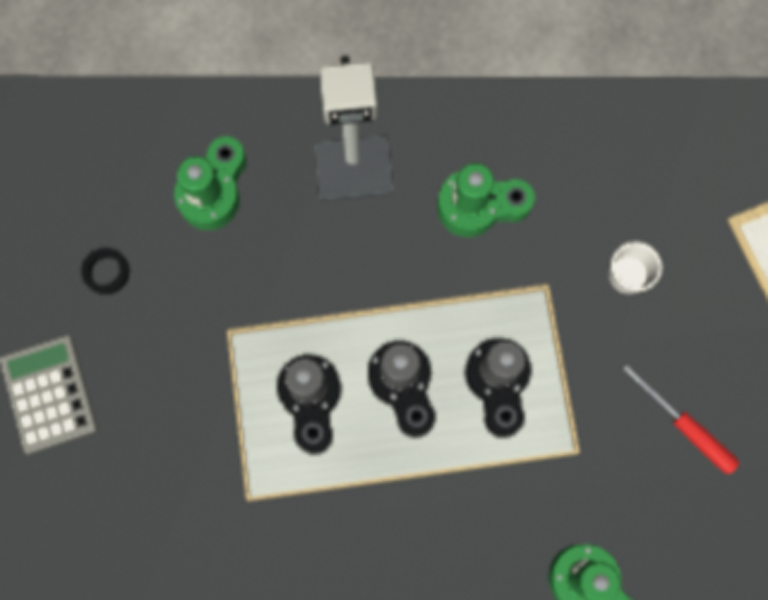

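View pics/s.png

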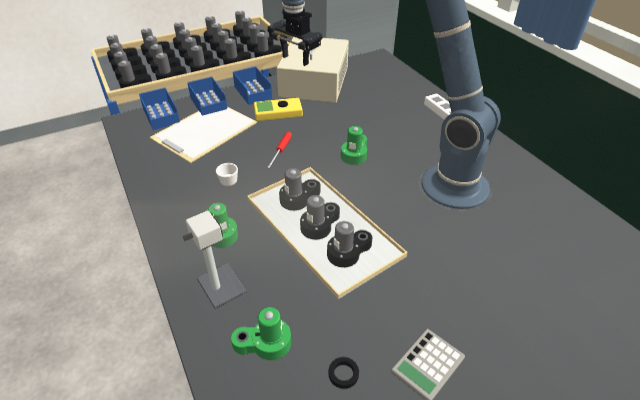

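The top view shows three black motors in the tray. Their cans are at crop pixels (304,378), (400,362) and (506,358), full-image about (297,217), (337,211) and (381,209). The three green look-alikes sit outside the tray: two beside the reader and one near the robot. The motors I want are the black ones in the tray, with their hubs towards the robot. Next I fit their poses and the reader's to the silhouettes.

```bash
cat > fit.py <<'E'
from plant import manip
import cv2,numpy as np
from scipy.optimize import minimize
P={c:manip.camera_params(c) for c in("scene","top")}
def proj(c,p):
    q=P[c];return cv2.projectPoints(np.float64(p),q["rvec"],q["tvec"],q["K"],None)[0][:,0]
A=np.linspace(0,2*np.pi,40)
def cyl(x,r,z0,z1): return np.array([[x+r*np.cos(a),r*np.sin(a),z] for z in(z0,z1) for a in A])
def box(x0,x1,y0,y1,z0,z1): return np.array([[x,y,z] for x in(x0,x1) for y in(y0,y1) for z in(z0,z1)],float)
MOTOR=[cyl(0,45,0,38),cyl(-66,27,0,38),cyl(0,25,38,113),cyl(0,9.5,113,121),
  np.vstack([cyl(0,24,0,38),cyl(-66,20,0,38)])]
READER=[box(-25,65,-55,55,0,10),box(2,60,-33,33,197,243)]
def xf(p,s,z):
    c,n=np.cos(s[2]),np.sin(s[2]);return p@np.array([[c,n,0],[-n,c,0],[0,0,1]])+[s[0],s[1],z]
def draw(c,parts,s,z,S=4):
    m=np.zeros((400*S,640*S),np.uint8)
    for p in parts:
        h=cv2.convexHull((((proj(c,xf(p,s,z))+.5)*S-.5)*16).astype(np.int32)); cv2.fillConvexPoly(m,h,255,cv2.LINE_AA,4)
    return cv2.resize(m,(640,400),interpolation=cv2.INTER_AREA)/255.
def fit(masks,parts,s0,z):
    def f(v):
        s=[v[0],v[1],v[2]/100];e=0
        for c,m in masks.items():
            d=draw(c,parts,s,z);e+=1-np.minimum(d,m).sum()/np.maximum(d,m).sum()
        return e
    x0=np.array([s0[0],s0[1],s0[2]*100])
    for k in(25,6):
        r=minimize(f,x0,method="Nelder-Mead",options=dict(initial_simplex=np.vstack([x0,x0+np.diag([k,k,k])]),xatol=.2,fatol=1e-4));x0=r.x
    return np.array([r.x[0],r.x[1],r.x[2]/100]),r.fun
def ray(c,uv,z):
    q=P[c];R=cv2.Rodrigues(q["rvec"])[0];d=R.T@np.linalg.solve(q["K"],[*uv,1]);o=-R.T@np.ravel(q["tvec"])
    return o+d*(z-o[2])/d[2]
E
cat > m.py <<'E'
from fit import *
im={c:manip.snapshot(c) for c in("scene","top")}
tray=[box(-118,118,-228,228,2,4)]
# tray from top
ms={}
for c in im:
    d=manip.silhouettes(c,"tray")[0];m=d["mask"].astype(np.uint8);m=cv2.morphologyEx(m,cv2.MORPH_CLOSE,np.ones((3,3)));ms[c]=m
r=manip.silhouettes("top","tray")[0]["mask"].astype(np.uint8)
ct=max(cv2.findContours(ms["top"],0,2)[0],key=cv2.contourArea)
bp=cv2.boxPoints(cv2.minAreaRect(ct));print("tray corners",[ray("top",p,18)[:2].round() for p in bp])
# dark/grey blobs: not green, darker than tray
for t in("scene","top"):
  for n in("motor_left","motor_middle","motor_right"):
    print(t,n,[(round(d["score"],2),np.round(d["box"]).tolist(),int(d["mask"].sum())) for d in manip.silhouettes(t,n)])
g={}
for n,uv in(("L",(297,217)),("M",(337,211)),("R",(381,209))):
    p=ray("top",uv,120)
    mk={}
    for c in im:
        q=proj(c,[[p[0]-15,p[1],50]])[0]
        best=[d for t in("motor_left","motor_middle","motor_right") for d in manip.silhouettes(c,t) if abs(d["mask"].nonzero()[1].mean()-q[0])<14 and abs(d["mask"].nonzero()[0].mean()-q[1])<18]
        if best: mk[c]=max(best,key=lambda d:d["score"])["mask"].astype(float)
    res=[(c,fit({c:mk[c]},MOTOR,[p[0],p[1],0],4)) for c in mk]
    print(n,p.round(),fit(mk,MOTOR,[p[0],p[1],0],4),res)
mk={}
for c in im:
    d=manip.silhouettes(c,"window");print([(round(e["score"],2),np.round(e["box"]).tolist()) for e in d]);mk[c]=d[0]["mask"].astype(float)
p=ray("top",(318,130),5)
RD=READER+[box(20,40,-8,8,10,200)]
print("reader",fit(mk,RD,[p[0],p[1],0],0),[fit({c:mk[c]},RD,[p[0],p[1],0],0) for c in mk])
E
python3 m.py
```

```text
tray corners [array([ 537., -128.]), array([ 538., -219.]), array([ 399., -216.]), array([ 398., -127.])]
scene motor_left [(0.83, [328.0, 222.0, 374.0, 267.0], 1475), (0.73, [266.0, 130.0, 293.0, 166.0], 192)]
scene motor_middle [(0.23, [388.0, 328.0, 462.0, 400.0], 2872)]
scene motor_right [(0.96, [231.0, 307.0, 290.0, 363.0], 2120), (0.82, [212.0, 203.0, 238.0, 248.0], 657), (0.8, [339.0, 124.0, 365.0, 163.0], 807), (0.65, [280.0, 167.0, 320.0, 211.0], 1137)]
top motor_left [(0.91, [285.0, 209.0, 311.0, 248.0], 842)]
top motor_middle [(0.65, [321.0, 204.0, 353.0, 245.0], 813)]
top motor_right [(0.91, [398.0, 286.0, 433.0, 326.0], 930), (0.91, [248.0, 118.0, 276.0, 154.0], 840), (0.84, [349.0, 129.0, 393.0, 160.0], 845), (0.69, [364.0, 200.0, 393.0, 243.0], 828)]
L [463.  89. 120.] (array([4.67303822e+02, 9.05685046e+01, 1.08131516e-01]), np.float64(0.13290394698985342)) [('scene', (array([4.67379445e+02, 8.78635665e+01, 1.14003261e-01]), np.float64(0.05268952221503498))), ('top', (array([4.65802487e+02, 9.13678120e+01, 1.10871871e-01]), np.float64(0.04498238394799847)))]
M [483. -
[... 271 characters left out ...]
02,  1.17456039e-01]), np.float64(0.1914176857383385)) [('scene', (array([ 4.90726472e+02, -1.77128871e+02,  1.11303090e-01]), np.float64(0.09369150190030207))), ('top', (array([ 4.91083496e+02, -1.69960235e+02,  1.16202888e-01]), np.float64(0.06412032279108848)))]
[(0.61, [183.0, 208.0, 247.0, 310.0]), (0.58, [303.0, 195.0, 342.0, 241.0])]
[(0.63, [301.0, 88.0, 334.0, 144.0]), (0.61, [452.0, 233.0, 478.0, 258.0])]
reader (array([7.78604071e+02, 3.13404083e+01, 1.08799956e-01]), np.float64(0.2152968991622186)) [(array([7.79774702e+02, 2.73812752e+01, 1.12498309e-01]), np.float64(0.10196822948339535)), (array([7.77198482e+02, 3.22113193e+01, 1.15350190e-01]), np.float64(0.08527699006795297))]
```

Request:
jog_arm(
  targets="0 0 0 0 0 -6.675; 0 0 0 0 0 -6.675; 0 0 0 0 0 -6.675; 0 0 0 0 0 -6.675; 0 0 0 0 0 -6.675; 0 0 0 0 0 -6.675; 0 0 0 0 0 -6.675; 0 0 0 0 0 -6.675; 0 0 0 0 0 -6.675; 0 0 0 0 0 -6.675",
  grip=0,
  grip_force=50,
)

```text
time_s: 2.88
ee_pos: [266.5, -620.2, 217.1]
orientation: [0.705, 0.709, -0.0, 0.0]
contact_force: [-0.0, 0.7, -0.1]
grip_width: 87.2
grip_force: 0.0
```

Request:
jog_arm(
  targets="28 14 0 0 0 0; 28 14 0 0 0 0; 28 14 0 0 0 0; 28 14 0 0 0 0; 28 14 0 0 0 0; 28 14 0 0 0 0; 28 14 0 0 0 0; 28 14 0 0 0 0",
)

```text
time_s: 3.55
ee_pos: [378.9, -394.8, 217.3]
orientation: [0.707, 0.707, -0.0, 0.0]
contact_force: [0.2, 0.6, -0.3]
grip_width: 86.9
grip_force: 0.0
```

Request:
jog_arm(
  targets="28 14 0 0 0 0; 28 14 0 0 0 0; 28 14 0 0 0 0; 28 14 0 0 0 0; 28 14 0 0 0 0; 28 14 0 0 0 0; 28 14 0 0 0 0; 28 14 0 0 0 0; 26 -2 0 0 0 0; 26 -2 0 0 0 0",
)

```text
time_s: 4.38
ee_pos: [487.1, -118.4, 217.2]
orientation: [0.707, 0.707, 0.0, 0.0]
contact_force: [0.8, 0.5, -0.6]
grip_width: 86.9
grip_force: 0.0
```

Request:
jog_arm(
  targets="26 -2 0 0 0 0; 26 -2 0 0 0 0; 26 -2 0 0 0 0; 26 -2 0 0 0 0; 26 -2 0 0 0 0; 26 -2 0 0 0 0; 26 -2 0 0 0 0; 26 -2 0 0 0 0; 0 0 0 0 0 0; 0 0 0 0 0 0",
)

```text
time_s: 5.22
ee_pos: [470.3, 89.2, 217.3]
orientation: [0.706, 0.708, 0.0, 0.0]
contact_force: [0.4, -0.1, 0.1]
grip_width: 87.1
grip_force: 0.0
```

Run:
```python
from plant import manip
import cv2
o=manip.observe();print(o["joint_positions"].round(3),o["ee_pos"].round(1),o["contact_force"],o["torque"])
a=manip.snapshot("scene")[100:300,180:480];b=manip.snapshot("top")[150:300,230:430]
cv2.imwrite("pics/a1.png",cv2.resize(a,None,fx=2.6,fy=2.6,interpolation=2))
```

```text
[ 0.337  0.211 -0.697  1.953  0.158  1.03  -0.427] [470.3  89.2 217.3] [ 0.40592478 -0.11955144  0.14524368] [-0.06240281 -0.11835688 -0.01770189]
```

View pics/a1.png

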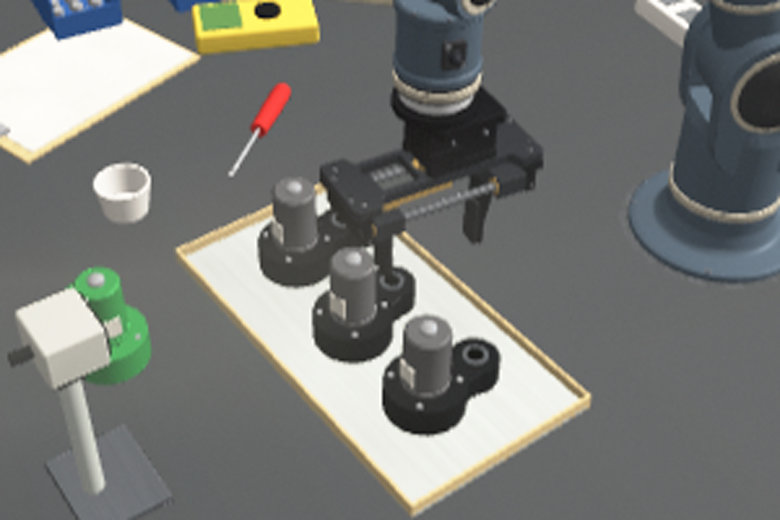

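The gripper (crop 430,240) hangs directly above the left motor's can (crop 428,330). I'll go down on it.

Request:
jog_arm(
  targets="1 -3 20 0 0 0; 0 0 20 0 0 0; 0 0 20 0 0 0; 0 0 20 0 0 0; 0 0 15 0 0 0; 0 0 15 0 0 0; 0 0 12 0 0 0; 0 0 0 0 0 0; 0 0 0 0 0 0",
)

```text
time_s: 6.07
ee_pos: [467.4, 88.0, 94.7]
orientation: [0.708, 0.707, -0.0, -0.0]
contact_force: [-0.8, -0.2, 0.6]
grip_width: 86.8
grip_force: 0.0
```

Request:
jog_arm(
  targets="0 0 0 0 0 0; 0 0 0 0 0 0; 0 0 0 0 0 0; 0 0 0 0 0 0; 0 0 0 0 0 0; 0 0 0 0 0 0; 0 0 0 0 0 0; 0 0 0 0 0 0",
  grip=255,
  grip_force=50,
)

```text
time_s: 6.73
ee_pos: [466.7, 88.8, 95.1]
orientation: [0.707, 0.707, -0.001, -0.0]
contact_force: [-4.1, 0.3, 3.9]
grip_width: 48.9
grip_force: 50.0
```

Request:
jog_arm(
  targets="0 0 -8 0 0 0; 0 0 -16 0 0 0; 0 0 -18 0 0 0; 0 0 -18 0 0 0; 0 0 -18 0 0 0; 0 0 -18 0 0 0; 0 0 -18 0 0 0; 0 0 -12 0 0 0; 0 0 -6 0 0 0; 0 0 0 0 0 0",
)

```text
time_s: 7.57
ee_pos: [467.9, 88.8, 227.9]
orientation: [0.707, 0.707, 0.001, 0.001]
contact_force: [0.8, 0.4, -6.1]
grip_width: 48.6
grip_force: 50.0
```

Request:
jog_arm(
  targets="0 0 0 0 0 0; 0 0 0 0 0 0; 0 0 0 0 0 0; 0 0 0 0 0 0; 25 0 0 0 0 0; 25 0 0 0 0 0; -25 0 0 0 0 0; -25 0 0 0 0 0; 25 0 0 0 0 0; -25 0 0 0 0 0",
)

```text
time_s: 8.4
ee_pos: [467.1, 96.5, 227.3]
orientation: [0.704, 0.71, 0.003, -0.002]
contact_force: [-0.6, 6.7, -4.7]
grip_width: 48.9
grip_force: 50.0
```

```bash
cat > obs.py <<'E'
from plant import manip
import numpy as np,sys
F=[];T=[]
for i in range(int(sys.argv[1])):
    o=manip.observe();F.append(o["contact_force"]);T.append(o["torque"]);manip.snapshot("top")
print("F",np.round(F,1).tolist());print("T",np.round(T,3).tolist())
k=len(T)//2
print("T mean 2nd half",np.mean(T[k:],0).round(3),"sd",np.std(T[k:],0).round(3),o["ee_pos"].round(1),o["orientation"].round(3),o["grip_width"],o["time_s"])
E
python3 obs.py 6
```

```text
F [[-0.6, 6.7, -4.7], [-0.8, -7.0, -6.6], [-0.2, -3.1, -6.4], [-1.4, 0.7, -6.6], [0.3, -0.3, -6.6], [-0.0, 0.4, -5.1]]
T [[1.64, -0.192, -0.067], [-1.489, -0.087, -0.003], [-0.614, -0.167, 0.022], [0.332, -0.169, -0.005], [0.013, -0.15, -0.009], [-0.066, -0.174, -0.032]]
T mean 2nd half [ 0.093 -0.164 -0.015] sd [0.172 0.01  0.012] [467.4  89.3 226.8] [ 0.707  0.707  0.    -0.   ] 48.6536702509711 8.65
```

Request:
jog_arm(
  targets="0 0 0 4 0 0; 0 0 0 6 0 0; 0 0 0 2 0 0; 0 0 0 0 0 0; 0 0 0 0 0 0; 0 0 0 -1 0 0; 0 0 0 -2 0 0; 0 0 0 -2 0 0; 0 0 0 -2 0 0; 0 0 0 -2 0 0",
)

```text
time_s: 9.53
ee_pos: [466.4, 89.1, 227.4]
orientation: [0.707, 0.707, -0.018, -0.017]
contact_force: [0.1, 0.3, -5.7]
grip_width: 48.5
grip_force: 50.0
```

Request:
jog_arm(
  targets="0 0 0 -1.5 0 0; 0 0 0 -1 0 0; 0 0 0 -0.5 0 0; 0 0 0 0 0 0; 0 0 0 0 0 0",
)

```text
time_s: 9.95
ee_pos: [467.3, 88.8, 227.2]
orientation: [0.707, 0.707, -0.0, 0.0]
contact_force: [0.8, -0.3, -5.5]
grip_width: 49.0
grip_force: 50.0
```

```bash
python3 obs.py 8
```

```text
F [[0.8, -0.3, -5.5], [-0.3, -0.1, -6.2], [0.6, -0.7, -5.5], [-0.2, -0.3, -5.8], [0.8, -0.2, -5.8], [-0.2, 0.0, -5.8], [0.2, -1.0, -5.2], [0.1, -0.4, -5.5]]
T [[-0.051, -0.148, -0.003], [-0.03, -0.169, -0.009], [-0.064, -0.173, 0.001], [-0.062, -0.159, 0.001], [-0.085, -0.186, 0.047], [-0.105, -0.151, -0.048], [-0.031, -0.139, 0.061], [-0.092, -0.097, 0.004]]
T mean 2nd half [-0.078 -0.143  0.016] sd [0.028 0.032 0.042] [467.6  88.9 226.9] [ 0.707  0.707 -0.    -0.   ] 48.989626831106484 10.3
```

Request:
jog_arm(
  targets="0 0 0 -4 0 0; 0 0 0 -6 0 0; 0 0 0 -2 0 0; 0 0 0 0 0 0; 0 0 0 0 0 0; 0 0 0 1 0 0; 0 0 0 2 0 0; 0 0 0 2 0 0; 0 0 0 2 0 0; 0 0 0 2 0 0",
)

```text
time_s: 11.18
ee_pos: [469.0, 88.9, 227.3]
orientation: [0.707, 0.707, 0.018, 0.017]
contact_force: [-0.6, -0.7, -6.7]
grip_width: 49.1
grip_force: 50.0
```

Request:
jog_arm(
  targets="0 0 0 1.5 0 0; 0 0 0 1 0 0; 0 0 0 0.5 0 0; 0 0 0 0 0 0; 0 0 0 0 0 0",
)

```text
time_s: 11.6
ee_pos: [467.8, 88.9, 226.9]
orientation: [0.707, 0.707, 0.0, -0.0]
contact_force: [0.6, -0.3, -6.6]
grip_width: 48.8
grip_force: 50.0
```

```bash
python3 obs.py 8
```

```text
F [[0.6, -0.3, -6.6], [0.4, 0.5, -5.7], [-0.1, 0.4, -6.6], [-0.7, -0.0, -6.2], [0.6, 0.2, -5.7], [0.4, -0.3, -5.7], [-0.1, -0.2, -5.4], [-0.3, -0.1, -6.2]]
T [[-0.063, -0.129, 0.012], [-0.107, -0.168, -0.043], [-0.065, -0.124, -0.016], [-0.093, -0.128, -0.03], [-0.073, -0.155, 0.008], [-0.071, -0.105, 0.041], [-0.048, -0.184, 0.008], [-0.024, -0.137, -0.002]]
T mean 2nd half [-0.054 -0.146  0.013] sd [0.02  0.029 0.016] [467.4  88.8 227.2] [0.707 0.707 0.    0.   ] 48.880018608265445 11.95
```

Tipping changes Ty by only 0.01 Nm, so the left motor is good. I'll set it back down.

Request:
jog_arm(
  targets="0 0 10 0 0 0; 0 0 20 0 0 0; 0 0 24 0 0 0; 0 0 24 0 0 0; 0 0 20 0 0 0; 0 0 14 0 0 0; 0 0 10 0 0 0; 0 0 6 0 0 0; 0 0 3 0 0 0; 0 0 1 0 0 0",
)

```text
time_s: 12.83
ee_pos: [468.1, 93.3, 97.9]
orientation: [0.707, 0.707, 0.002, -0.001]
contact_force: [-9.0, 6.0, 23.7]
grip_width: 48.6
grip_force: 50.1
```

Request:
jog_arm(
  targets="0 0 0 0 0 0; 0 0 0 0 0 0; 0 0 0 0 0 0",
)

```text
time_s: 13.08
ee_pos: [468.0, 92.7, 98.2]
orientation: [0.707, 0.707, 0.002, -0.0]
contact_force: [-6.9, 5.8, 17.8]
grip_width: 49.1
grip_force: 50.1
```

Request:
jog_arm(
  targets="0 0 0 0 0 0; 0 0 0 0 0 0; 0 0 0 0 0 0; 0 0 0 0 0 0; 0 0 0 0 0 0; 0 0 0 0 0 0; 0 0 0 0 0 0",
  grip=0,
)

```text
time_s: 13.67
ee_pos: [467.7, 88.6, 95.0]
orientation: [0.707, 0.707, 0.0, 0.0]
contact_force: [-0.1, 0.3, 0.5]
grip_width: 84.2
grip_force: 0.0
```

Request:
jog_arm(
  targets="0 0 -10 0 0 0; 0 0 -20 0 0 0; 0 0 -25 0 0 0; 0 0 -25 0 0 0; -10 2 -15 0 0 0; -20 3 -5 0 0 0; -25 4 0 0 0 0; -25 4 0 0 0 0; -24 3 0 0 0 0; -20 2 0 0 0 0",
)

```text
time_s: 14.5
ee_pos: [485.7, -37.1, 195.9]
orientation: [0.708, 0.707, 0.0, 0.001]
contact_force: [0.4, 0.6, 0.7]
grip_width: 86.8
grip_force: 0.0
```

```bash
cat > m2.py <<'E'
from fit import *
import sys
t={"L":(467,90,.11),"M":(486,-34,.36),"R":(491,-173,.115)}
c="top";im=manip.snapshot(c)
ds=[d for n in("motor_left","motor_middle","motor_right") for d in manip.silhouettes(c,n)]
for n in sys.argv[1]:
    s=t[n];q=draw(c,MOTOR,s,4)
    o=[(np.minimum(q,d["mask"]).sum()/np.maximum(q,d["mask"]).sum(),i) for i,d in enumerate(ds)]
    b=max(o);print(n,b, fit({c:ds[b[1]]["mask"].astype(float)},MOTOR,s,4) if b[0]>.4 else None)
cv2.imwrite(f"pics/{sys.argv[2]}.png",cv2.resize(im[170:290,240:440],None,fx=4,fy=4,interpolation=2))
E
python3 m2.py LMR b1
```

```text
L (np.float64(0.6146771750609795), 0) (array([4.68293172e+02, 1.04984172e+02, 8.49842447e-02]), np.float64(0.05569788404972009))
M (np.float64(0.0), 5) None
R (np.float64(0.5445756477476101), 1) (array([ 4.93562043e+02, -1.77766885e+02,  3.48584057e-02]), np.float64(0.45446353342975443))
```

View pics/b1.png

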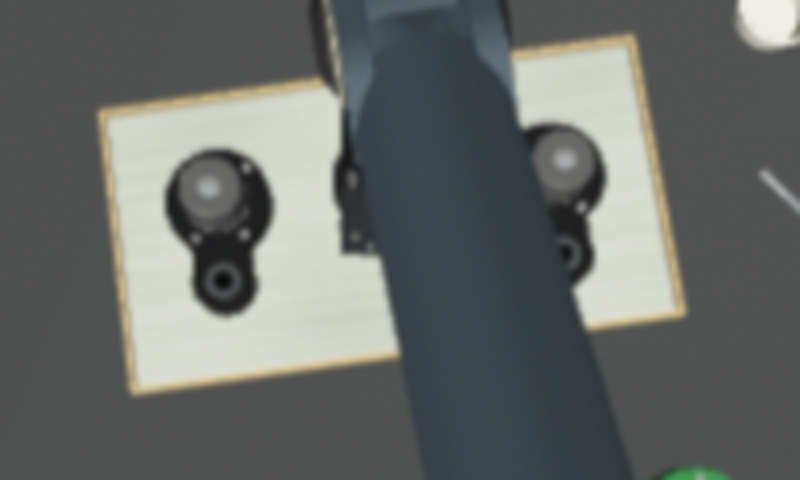

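The left motor stands upright again, with its can at (208,185) in the crop and its position about 14 mm from the start, inside the 30 mm allowed. The lengthwise shake seems to have swivelled it in the grip, so its tipping test doesn't count for much. I'll shake the others along the closing axis with a firmer grip.

Request:
jog_arm(
  targets="2 0 14 0 0 0; 0 0 20 0 0 0; 0 0 20 0 0 0; 0 0 20 0 0 0; 0 0 18 0 0 0; 0 0 12 0 0 0; 0 0 4 0 0 0; 0 0 0 0 0 0; 0 0 0 0 0 0",
)

```text
time_s: 15.45
ee_pos: [486.1, -32.5, 87.7]
orientation: [0.707, 0.707, 0.0, 0.0]
contact_force: [1.0, 0.7, 0.5]
grip_width: 87.3
grip_force: 0.0
```

Request:
jog_arm(
  targets="0 0 0 0 0 0; 0 0 0 0 0 0; 0 0 0 0 0 0; 0 0 0 0 0 0; 0 0 0 0 0 0; 0 0 0 0 0 0; 0 0 0 0 0 0; 0 0 0 0 0 0",
  grip=255,
  grip_force=58,
)

```text
time_s: 16.12
ee_pos: [486.6, -33.2, 87.4]
orientation: [0.707, 0.707, 0.001, 0.001]
contact_force: [3.2, -0.7, -1.2]
grip_width: 49.0
grip_force: 58.0
```

Request:
jog_arm(
  targets="0 0 -4 0 0 0; 0 0 -10 0 0 0; 0 0 -18 0 0 0; 0 0 -20 0 0 0; 0 0 -20 0 0 0; 0 0 -20 0 0 0; 0 0 -18 0 0 0; 0 0 -12 0 0 0; 0 0 -6 0 0 0; 0 0 -2 0 0 0",
)

```text
time_s: 16.95
ee_pos: [485.0, -33.1, 217.7]
orientation: [0.707, 0.707, -0.0, 0.0]
contact_force: [0.5, -0.5, -7.0]
grip_width: 48.9
grip_force: 58.0
```

Request:
jog_arm(
  targets="0 0 0 0 0 0; 0 0 0 0 0 0; 0 0 0 0 0 0; 0 0 0 0 0 0; 0 10 0 0 0 0; 0 18 0 0 0 0; 0 8 0 0 0 0; 0 -10 0 0 0 0; 0 -18 0 0 0 0; 0 -8 0 0 0 0",
)

```text
time_s: 17.78
ee_pos: [483.2, -32.9, 216.2]
orientation: [0.707, 0.707, -0.001, -0.002]
contact_force: [-1.4, -0.8, -6.5]
grip_width: 49.0
grip_force: 58.0
```

```bash
python3 obs.py 8
```

```text
F [[-1.4, -0.8, -6.5], [-3.4, -0.6, -7.6], [0.8, -0.7, -6.9], [1.7, -0.6, -5.5], [-0.3, -0.5, -6.5], [-0.3, -0.6, -6.7], [-0.1, -0.3, -5.7], [0.1, -0.4, -7.3]]
T [[0.013, 0.124, -0.062], [-0.068, 0.325, 0.016], [0.024, -0.197, -0.055], [0.066, -0.153, 0.064], [0.008, -0.211, -0.01], [-0.019, -0.248, 0.018], [0.007, -0.227, -0.007], [0.034, -0.116, -0.037]]
T mean 2nd half [ 0.008 -0.201 -0.009] sd [0.019 0.05  0.019] [486.3 -33.2 217.3] [0.707 0.707 0.    0.   ] 48.83054463476662 18.1333
```

Request:
jog_arm(
  targets="0 0 0 4 0 0; 0 0 0 6 0 0; 0 0 0 2 0 0; 0 0 0 0 0 0; 0 0 0 0 0 0; 0 0 0 -1 0 0; 0 0 0 -2 0 0; 0 0 0 -2 0 0; 0 0 0 -2 0 0; 0 0 0 -2 0 0",
)

```text
time_s: 19.02
ee_pos: [484.5, -33.2, 217.4]
orientation: [0.707, 0.707, -0.018, -0.017]
contact_force: [0.2, 0.6, -6.9]
grip_width: 49.1
grip_force: 58.0
```

Request:
jog_arm(
  targets="0 0 0 -1.5 0 0; 0 0 0 -1 0 0; 0 0 0 -0.5 0 0; 0 0 0 0 0 0; 0 0 0 0 0 0",
)

```text
time_s: 19.43
ee_pos: [485.3, -33.3, 217.2]
orientation: [0.707, 0.707, -0.0, 0.0]
contact_force: [0.1, 0.0, -6.4]
grip_width: 49.3
grip_force: 58.0
```

```bash
sed -i 's/k=len(T)\/\/2/k=0/' obs.py; python3 obs.py 10 | tail -1
```

```text
T mean 2nd half [ 0.032 -0.119 -0.008] sd [0.032 0.031 0.033] [485.5 -33.1 216.9] [ 0.707  0.707 -0.    -0.   ] 48.92368419121356 19.8833
```

Request:
jog_arm(
  targets="0 0 0 -4 0 0; 0 0 0 -6 0 0; 0 0 0 -2 0 0; 0 0 0 0 0 0; 0 0 0 0 0 0; 0 0 0 1 0 0; 0 0 0 2 0 0; 0 0 0 2 0 0; 0 0 0 2 0 0; 0 0 0 2 0 0",
)

```text
time_s: 20.77
ee_pos: [487.1, -33.1, 217.4]
orientation: [0.707, 0.707, 0.018, 0.018]
contact_force: [0.1, 0.1, -7.4]
grip_width: 49.2
grip_force: 58.0
```

Request:
jog_arm(
  targets="0 0 0 1.5 0 0; 0 0 0 1 0 0; 0 0 0 0.5 0 0; 0 0 0 0 0 0; 0 0 0 0 0 0",
)

```text
time_s: 21.18
ee_pos: [485.8, -33.1, 217.0]
orientation: [0.707, 0.707, 0.0, -0.0]
contact_force: [-0.5, 0.5, -6.6]
grip_width: 49.4
grip_force: 58.0
```

```bash
python3 obs.py 10 | tail -1
```

```text
T mean 2nd half [ 0.04  -0.189 -0.012] sd [0.025 0.016 0.026] [485.4 -33.2 217.2] [0.707 0.707 0.    0.   ] 49.08985255220081 21.6333
```

The middle motor shifts by 0.07 Nm between the two tips, which is about 6 sigma, so it is very likely the loose one. I'll set it down for now and check the right one.

Request:
jog_arm(
  targets="0 0 10 0 0 0; 0 0 20 0 0 0; 0 0 24 0 0 0; 0 0 24 0 0 0; 0 0 20 0 0 0; 0 0 14 0 0 0; 0 0 9 0 0 0; 0 0 5 0 0 0; 0 0 3 0 0 0; 0 0 1 0 0 0",
)

```text
time_s: 22.52
ee_pos: [485.8, -33.0, 87.3]
orientation: [0.707, 0.707, 0.0, 0.0]
contact_force: [-0.2, -0.2, -1.9]
grip_width: 48.6
grip_force: 58.0
```

Request:
jog_arm(
  targets="0 0 0 0 0 0; 0 0 0 0 0 0; 0 0 0 0 0 0; 0 0 0 0 0 0; 0 0 0 0 0 0; 0 0 0 0 0 0; 0 0 0 0 0 0",
  grip=0,
)

```text
time_s: 23.1
ee_pos: [485.7, -33.2, 87.3]
orientation: [0.707, 0.707, 0.0, 0.0]
contact_force: [-0.3, -0.9, -0.8]
grip_width: 84.1
grip_force: 0.0
```

Request:
jog_arm(
  targets="0 0 -10 0 0 0; 0 0 -20 0 0 0; 0 0 -25 0 0 0; 0 0 -25 0 0 0; -10 0 -15 0 0 0; -20 1 -10 0 0 0; -28 1 0 0 0 0; -32 1 0 0 0 0; -28 1 0 0 0 0; -19 1 0 0 0 0",
)

```text
time_s: 23.93
ee_pos: [490.2, -173.5, 192.9]
orientation: [0.708, 0.706, -0.0, 0.001]
contact_force: [-0.3, -0.4, 0.1]
grip_width: 87.0
grip_force: 0.0
```

```bash
python3 m2.py LMR b2
```

```text
L (np.float64(0.6230395584872138), 0) (array([4.66134965e+02, 1.04796045e+02, 9.89349744e-02]), np.float64(0.04706704988671384))
M (np.float64(0.9321639627073851), 1) (array([ 4.84839029e+02, -3.24342347e+01,  3.80686886e-01]), np.float64(0.05876387038479802))
R (np.float64(0.4836943958617741), 4) (array([ 4.88942955e+02, -1.61918004e+02,  2.36057829e-01]), np.float64(0.47157414435008327))
```

Request:
jog_arm(
  targets="-2 1 14 0 0 0; 0 0 20 0 0 0; 0 0 20 0 0 0; 0 0 20 0 0 0; 0 0 16 0 0 0; 0 0 11 0 0 0; 0 0 4 0 0 0; 0 0 0 0 0 0; 0 0 0 0 0 0",
)

```text
time_s: 24.88
ee_pos: [492.2, -171.7, 87.8]
orientation: [0.707, 0.707, 0.0, 0.0]
contact_force: [0.4, 0.5, -0.4]
grip_width: 87.3
grip_force: 0.0
```

Request:
jog_arm(
  targets="0 0 0 0 0 0; 0 0 0 0 0 0; 0 0 0 0 0 0; 0 0 0 0 0 0; 0 0 0 0 0 0; 0 0 0 0 0 0; 0 0 0 0 0 0; 0 0 0 0 0 0",
  grip=255,
  grip_force=58,
)

```text
time_s: 25.55
ee_pos: [491.9, -172.2, 87.2]
orientation: [0.707, 0.707, 0.0, 0.0]
contact_force: [1.7, -0.4, 0.1]
grip_width: 49.2
grip_force: 58.0
```

Request:
jog_arm(
  targets="0 0 -4 0 0 0; 0 0 -10 0 0 0; 0 0 -18 0 0 0; 0 0 -20 0 0 0; 0 0 -20 0 0 0; 0 0 -20 0 0 0; 0 0 -18 0 0 0; 0 0 -12 0 0 0; 0 0 -6 0 0 0; 0 0 -2 0 0 0",
)

```text
time_s: 26.38
ee_pos: [491.4, -172.2, 217.7]
orientation: [0.707, 0.707, 0.0, 0.0]
contact_force: [0.4, -0.2, -7.9]
grip_width: 49.3
grip_force: 58.0
```

Request:
jog_arm(
  targets="0 0 0 0 0 0; 0 0 0 0 0 0; 0 0 0 0 0 0; 0 0 0 0 0 0; 0 10 0 0 0 0; 0 18 0 0 0 0; 0 8 0 0 0 0; 0 -10 0 0 0 0; 0 -18 0 0 0 0; 0 -8 0 0 0 0",
)

```text
time_s: 27.22
ee_pos: [489.4, -171.9, 216.2]
orientation: [0.707, 0.707, -0.001, -0.002]
contact_force: [-2.0, 0.0, -7.0]
grip_width: 48.9
grip_force: 58.0
```

```bash
python3 obs.py 8
```

```text
F [[-2.0, 0.0, -7.0], [-2.8, -1.7, -7.5], [0.4, 0.1, -7.9], [0.7, -1.0, -6.0], [-0.7, 0.5, -6.2], [0.4, -0.2, -6.3], [0.3, -0.3, -6.6], [0.8, -0.8, -6.9]]
T [[-0.027, 0.057, -0.015], [-0.104, 0.337, -0.022], [-0.063, -0.241, 0.05], [0.039, -0.232, -0.008], [0.011, -0.197, 0.014], [0.031, -0.248, 0.011], [0.02, -0.191, 0.018], [-0.013, -0.165, -0.001]]
T mean 2nd half [-0.013 -0.11   0.006] sd [0.047 0.192 0.021] [ 492.3 -172.1  217.3] [0.707 0.707 0.    0.   ] 49.13122721568457 27.5667
```

Request:
jog_arm(
  targets="0 0 0 4 0 0; 0 0 0 6 0 0; 0 0 0 2 0 0; 0 0 0 0 0 0; 0 0 0 0 0 0; 0 0 0 -1 0 0; 0 0 0 -2 0 0; 0 0 0 -2 0 0; 0 0 0 -2 0 0; 0 0 0 -2 0 0",
)

```text
time_s: 28.45
ee_pos: [490.5, -172.4, 217.5]
orientation: [0.707, 0.707, -0.018, -0.017]
contact_force: [0.1, -0.6, -6.6]
grip_width: 49.0
grip_force: 58.0
```

Request:
jog_arm(
  targets="0 0 0 -1.5 0 0; 0 0 0 -1 0 0; 0 0 0 -0.5 0 0; 0 0 0 0 0 0; 0 0 0 0 0 0",
)

```text
time_s: 28.87
ee_pos: [491.2, -172.3, 217.3]
orientation: [0.707, 0.707, -0.0, 0.0]
contact_force: [0.6, 0.2, -6.4]
grip_width: 48.7
grip_force: 58.0
```

```bash
python3 obs.py 10 | tail -1
```

```text
T mean 2nd half [ 0.011 -0.177 -0.011] sd [0.028 0.026 0.03 ] [ 491.6 -172.1  217. ] [ 0.707  0.707  0.    -0.   ] 48.76456214987222 29.3167
```

Request:
jog_arm(
  targets="0 0 0 -4 0 0; 0 0 0 -6 0 0; 0 0 0 -2 0 0; 0 0 0 0 0 0; 0 0 0 0 0 0; 0 0 0 1 0 0; 0 0 0 2 0 0; 0 0 0 2 0 0; 0 0 0 2 0 0; 0 0 0 2 0 0",
)

```text
time_s: 30.2
ee_pos: [493.2, -172.1, 217.4]
orientation: [0.707, 0.707, 0.018, 0.018]
contact_force: [-0.5, -0.1, -6.7]
grip_width: 48.8
grip_force: 58.0
```

Request:
jog_arm(
  targets="0 0 0 1.5 0 0; 0 0 0 1 0 0; 0 0 0 0.5 0 0; 0 0 0 0 0 0; 0 0 0 0 0 0",
)

```text
time_s: 30.62
ee_pos: [491.8, -172.1, 216.9]
orientation: [0.707, 0.707, 0.0, -0.0]
contact_force: [-1.4, -0.3, -6.9]
grip_width: 49.0
grip_force: 58.0
```

```bash
python3 obs.py 10 | tail -1
```

```text
T mean 2nd half [-0.005 -0.151  0.009] sd [0.038 0.019 0.025] [ 491.4 -172.3  217.2] [ 0.707  0.707 -0.     0.   ] 48.76143191737084 31.0667
```

The right motor changes by only +0.026 Nm, with the opposite sign, so it is good. The middle one is the loose one. I'll put the right one back and return to the middle.

Request:
jog_arm(
  targets="0 0 10 0 0 0; 0 0 20 0 0 0; 0 0 24 0 0 0; 0 0 24 0 0 0; 0 0 20 0 0 0; 0 0 14 0 0 0; 0 0 9 0 0 0; 0 0 5 0 0 0; 0 0 3 0 0 0; 0 0 1 0 0 0",
)

```text
time_s: 31.95
ee_pos: [491.8, -172.2, 87.2]
orientation: [0.707, 0.707, 0.0, 0.0]
contact_force: [-0.4, 0.9, -4.2]
grip_width: 48.9
grip_force: 58.0
```

Request:
jog_arm(
  targets="0 0 0 0 0 0; 0 0 0 0 0 0; 0 0 0 0 0 0; 0 0 0 0 0 0; 0 0 0 0 0 0; 0 0 0 0 0 0; 0 0 0 0 0 0",
  grip=0,
)

```text
time_s: 32.53
ee_pos: [491.7, -172.3, 87.4]
orientation: [0.707, 0.707, 0.0, 0.0]
contact_force: [0.3, -0.0, -0.3]
grip_width: 84.2
grip_force: 0.0
```

Request:
jog_arm(
  targets="0 0 -10 0 0 0; 0 0 -20 0 0 0; 0 0 -25 0 0 0; 0 0 -25 0 0 0; 10 0 -15 0 0 0; 20 -1 -10 0 0 0; 28 -1 0 0 0 0; 32 -1 0 0 0 0; 28 -1 0 0 0 0; 21 -2 0 0 0 0",
)

```text
time_s: 33.37
ee_pos: [485.5, -30.4, 193.1]
orientation: [0.706, 0.708, 0.001, 0.0]
contact_force: [-0.2, -0.4, 0.2]
grip_width: 87.5
grip_force: 0.0
```

Request:
jog_arm(
  targets="0 0 14 0 0 0; 0 0 20 0 0 0; 0 0 20 0 0 0; 0 0 20 0 0 0; 0 0 16 0 0 0; 0 0 11 0 0 0; 0 0 4 0 0 0; 0 0 0 0 0 0; 0 0 0 0 0 0",
)

```text
time_s: 34.12
ee_pos: [486.1, -33.1, 87.8]
orientation: [0.707, 0.707, 0.0, 0.0]
contact_force: [0.3, -0.5, 0.3]
grip_width: 86.9
grip_force: 0.0
```

```bash
python3 m2.py LMR b3; python3 -c "
from fit import *
im=manip.snapshot('top')
for i in range(2):
  d=manip.silhouettes('top','reader');print([(round(e['score'],2),np.round(e['box']).tolist()) for e in d])
"
```

```text
L (np.float64(0.5900407410013997), 0) (array([4.64985525e+02, 1.05112592e+02, 8.25871844e-02]), np.float64(0.1159981873838215))
M (np.float64(0.0), 3) None
R (np.float64(0.4880985918642037), 3) (array([ 5.02263938e+02, -1.82537918e+02,  1.98991700e-02]), np.float64(0.5020792177450635))
[(0.88, [299.0, 84.0, 336.0, 142.0])]
[(0.88, [299.0, 84.0, 336.0, 142.0])]
```

Request:
jog_arm(
  targets="0 0 0 0 0 0; 0 0 0 0 0 0; 0 0 0 0 0 0; 0 0 0 0 0 0; 0 0 0 0 0 0; 0 0 0 0 0 0; 0 0 0 0 0 0; 0 0 0 0 0 0",
  grip=255,
  grip_force=58,
)

```text
time_s: 35.13
ee_pos: [485.9, -33.2, 87.1]
orientation: [0.707, 0.707, 0.0, 0.0]
contact_force: [1.6, 0.3, -0.7]
grip_width: 49.0
grip_force: 58.0
```

Request:
jog_arm(
  targets="0 0 -4 0 0 0; 0 0 -12 0 0 0; 0 0 -20 0 0 0; 0 0 -23 0 0 0; 0 0 -25 0 0 0; 0 0 -24 0 0 0; 0 0 -20 0 0 0; 0 0 -14 0 0 0; 0 0 -8 0 0 0; 0 0 -2 0 0 0",
)

```text
time_s: 35.97
ee_pos: [485.5, -33.0, 240.4]
orientation: [0.707, 0.707, 0.0, 0.001]
contact_force: [-0.2, 0.9, -7.6]
grip_width: 49.0
grip_force: 58.0
```

Request:
jog_arm(
  targets="2 6 0 0 0 0; 3 12 0 0 0 0; 5 18 0 0 0 0; 5 20 0 0 0 0; 5 20 0 0 0 0; 5 20 0 0 0 0; 6 20 0 0 0 0; 5 20 0 0 0 0; 5 18 0 0 0 0; 4 15 0 0 0 0",
)

```text
time_s: 36.8
ee_pos: [656.2, 12.8, 236.3]
orientation: [0.707, 0.707, -0.0, -0.001]
contact_force: [-0.1, 0.7, -6.7]
grip_width: 49.3
grip_force: 58.0
```

Request:
jog_arm(
  targets="3 12 0 0 0 0; 2 7 0 0 0 0; 1 4 0 0 0 0; 1 1 0 0 0 0; 0 0 0 0 0 0; 0 0 0 0 0 0; 0 0 0 0 0 0; 0 0 0 0 0 0",
)

```text
time_s: 37.47
ee_pos: [678.1, 18.4, 239.4]
orientation: [0.707, 0.707, -0.0, 0.0]
contact_force: [1.3, -0.2, -6.1]
grip_width: 49.0
grip_force: 58.0
```

```bash
python3 m2.py LR b4
python3 - <<'E'
from fit import *
o=manip.observe();print(o["ee_pos"].round(1),o["orientation"].round(3),o["contact_force"].round(1),o["grip_width"],o["time_s"])
a=manip.snapshot("scene");b=manip.snapshot("top")
for c,im in(("scene",a),("top",b)):
    for p in((679,19,220),(778.5,30,220)):
        u=proj(c,[p])[0].round().astype(int);print(c,p,u)
        cv2.circle(im,tuple(int(v) for v in u),1,(0,0,255),-1)
x=cv2.resize(a[120:330,130:410],None,fx=1.9,fy=1.9,interpolation=2);y=cv2.resize(b[60:270,250:400],None,fx=1.9,fy=1.9,interpolation=2)
cv2.imwrite("pics/c1.png",np.hstack([x,y])[:, :800])
E
```

```text
L (np.float64(0.6214708561020036), 0) (array([4.66225765e+02, 1.04834660e+02, 1.23799301e-01]), np.float64(0.09054769094384563))
R (np.float64(0.0), 3) None
[678.4  18.6 239.3] [0.707 0.707 0.    0.   ] [-0.6 -0.2 -6. ] 49.0812273837109 37.6667
scene (679, 19, 220) [255 207]
scene (778.5, 30, 220) [216 224]
top (679, 19, 220) [320 139]
top (778.5, 30, 220) [317 108]
```

View pics/c1.png

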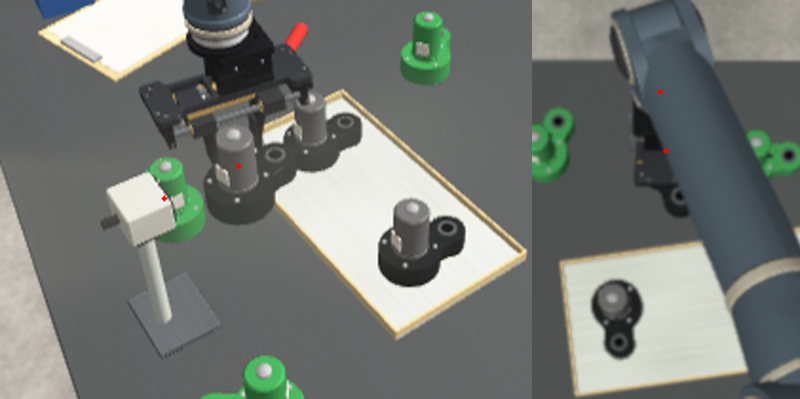

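The held motor is upright with its rating band at (238,166), in line with the reader's window at (165,198). The left and right motors stand upright in the tray at (408,240) and (315,130). I'm handing in.

```bash
python3 -c "
from plant import manip
print(manip.job_done())"
```

```text
the job is handed in; nothing more can be done
None
```

The middle motor has the loose gear: it is held upright and still about 100 mm in front of the reader window, the two good motors stand upright in the tray (the left one about 14 mm from where it stood, limit 30), and the job is handed in; no result came back.

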